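# Unlock and hold open the reader's spring-return shutter

### The arm

A 6-joint arm with a two-finger parallel gripper is mounted at the origin on the work surface. World frame = base frame: x ahead of the robot, y to its left, z up, the work surface at z = 0. Lengths are in m, angles in degrees, forces in N, time in s.
With the tool pointing down it reaches from about 0.375 to 0.9 m from the base axis. Payload 3.1 kg.
Tool frame: the origin (TCP) lies on the centre line of the jaws, within the pads' length; the fingertips stand finger_overhang ahead of it and the grasp point (between the pads) lies 5 mm behind it (finger_overhang is the distance from the TCP to the fingertips, in m); z points along the fingers, y is the line along which they close (so a half turn about z gives the same grasp; the last joint's range is limited). The gripper opens to 87 mm and grips with 3 to 60 N. Pads are 19 mm wide; open, the fingers measure 117 mm over their backs; the gripper's body (75 mm by 190 mm) begins 51 mm behind the grasp point.
Start: joints at [-84.082, 30.224, 82.088, -0, 67.689, -10.227], TCP at [0.174, -0.6, 0.237] pointing down, gripper open.
Joint ranges: [-176.69, 176.69], [-43.24, 126.21], [12.49, 139.97], [-82, 262], [0, 151.66], [-163.58, 163.58]. Speed limits (degrees/s): [159.86, 159.86, 180, 180, 180, 180].

### API

Orientations are given as a 3x3 rotation matrix whose columns are the frame's x, y, z axes.
In Python, from rig import read_state, capture, calibration, hand_in, finger_overhang gives the robot as it stands.
- The arm moves only by the tool send_rows, never from a script. Its argument "plan" is a list of rows, each a list of 5 numbers: the closure in counts, from 0 (fully open) to 255 (shut), then the shift along the tool's x, y, z in m, then the turn about the tool's z in rad. A call has 1 to 20 rows; each row shifts and turns the commanded pose from where the row before left it, along the tool's axes as they then stand; what a row does not reach is not made up. A row lasts 1/12 s, in which the tool goes at most 41.7 mm and 7.16 degrees, less where a joint would pass 70% of its speed; a pose out of reach is approached as far as the arm can. A call is refused whole if a number of a shift passes 0.0417 or a number of a turn 0.125, either way. A call with a gripper value outside its range is refused whole. The fingers move at their own pace and stop on an object; the grip force is fixed at half the most. Time passes only in rows, so rows that do not move let the fingers close. It gives the time, the measured TCP pose, the force, the opening and the grip force at its end, in the units of the state.
- read_state(): the state, without advancing time (a new reading comes with each control period).
- capture(name): name is "scene" or "top" or "wrist"; returns (picture, depth): 480x640x3 uint8, blue, green, red; 480x640 float32, m along the optical axis (not along the pixel's ray), 0 where there is no reading.
- calibration(name): a dict with "fx", "fy", "cx", "cy" (pixels), "dist_coeffs" ([k1, k2, p1, p2, k3] as OpenCV has them; the pictures are not rectified), "xyz" and "rotation" of the camera in the world. Camera axes: x right, y down, z forward; pixel columns grow to the right and rows downward; lengths in m; the calibration is good to about 2 mm. A picture is of the moment at which its call begins: read the wrist's pose just before it. calibration takes no time and is no camera call; for the wrist camera it gives the pose at the moment of the call.
- hand_in(): hands the job in; it is judged then, once.
The state is a dict: "time_s": time; "joint_positions": joint angles; "qvel": joint speeds; "tau": joint torques, N m; "position": TCP position; "tcp_rot": TCP orientation; "force": force on the tool from outside, world axes, zero at the start; "moment": the same for the moment, N m; "opening": opening from 0.0 (shut) to 1.0 (fully open); "grasp_force": force on a finger pad.
Only numpy, scipy, OpenCV 4.12 (cv2) and the standard library are available. Lean on these libraries where they do the work, as an engineer would, in place of code of your own. Each camera call takes 0.05 s, during which the arm holds its last target. There are 200 camera calls.

### The job

Open the fluorescence reader's shutter for a reading: turn its blue lock knob clockwise until it clicks past its detent, let go of the knob, then pull the orange shutter handle out against its return spring until the red pointer stands within the green mark. Finish while still holding the handle there with the fingers (it springs shut if let go), and leave the bottle, the jar and the vial box where they stand.

Things in the scene. Friction and masses are not known exactly. Their poses are not given: they have to be found in the camera images.
- reader: white low bench instrument, 240 (x) x 230 (y) mm, flat deck 70 mm above the bench, fixed; origin under its centre on the bench; x points to its back (away from the robot at yaw 0), y to its left, z up. On the deck: left a blue knob, right an orange shutter handle on a slide, further right a white scale strip with a green mark. Nothing on it is higher than 121 mm above the bench.
- lock_knob (a joint): knob turn in rad: 0 to 0.2 at the start (locked), grows CLOCKWISE from above, stop at 1.2. From about 0.4 a spring detent resists (up to about 0.1 to 0.2 N m), peak at 0.7; past it the knob snaps on by itself to about 1.0 and stays (unlocked from 0.9). Below that an inner catch blocks the shutter.
- knob_grip (a point): on the knob's vertical axis, at grip height, 103 mm above the bench. The grip is a blue upright bar 44 long, 16 thick, from 80 to 120 mm above the bench, on a round black flange 48 in diameter (top at 80). This point's x axis runs along the bar and turns with it (white line on top: -x end); at joint 0 it is the reader's x. Deck dots for the white line: red locked, green unlocked.
- shutter (a joint): how far the shutter slide is pulled out, in m: 0 shut, end stop at 0.085; it moves along the reader's -x axis. Return spring: about 3.3 N at 0 plus 110 N/m; it always springs shut when let go.
- handle (a point): middle of the orange handle, an upright block 16 mm (reader's x) by 36 mm (y), from 76 to 119 mm above the bench; this point is 99 mm up on its centre line. Axes as the reader's. It stands on an aluminium slide 36 mm wide (top at 77) reaching 100 mm behind it (+x) and moving with it. Shut, it is 110 mm to the right (-y) of the knob's axis and 25 mm behind it (+x).
- pointer (a point): tip of the thin red pointer (2.5 mm wide) that sticks out from the slide to the right over the scale strip; fixed to the handle: 70 mm towards the reader's +x and 36 mm towards its -y from the handle's centre line, 78 mm above the bench. Axes parallel to the reader's.
- mark: green mark on the white scale strip, 12 mm long along the reader's x and 18 mm wide; origin at its centre, 72 mm above the bench, fixed. Axes parallel to the reader's. It lies 30 to 62 mm from the pointer's shut place, towards the reader's -x.
- bottle: amber bottle with white cap, 54 mm diameter, 110 mm tall, standing loose beside the reader; origin under its centre. Leave alone.
- jar: white jar with blue cap, 60 mm diameter, 65 mm tall, standing loose; origin under its centre. Leave alone.
- vial_box: white vial block, 100 x 100 x 45 mm, with three capped vials standing up to 77 mm above the bench, loose; origin under its centre. Leave alone.

How it is judged (in metres and radians):
On the way, in this order (a step that is already met when the one before it is completed fails the run):
1. the lock knob is turned past its detent and let go (value of joint lock_knob above 0.9 rad and contact force between each of the arm, the fingers and lock_knob below 0.2 N), for 0.2 s.
2. the shutter is pulled out until the pointer is within the green mark (x of pointer in the frame of mark between -0.006 and 0.006 m and contact force between the fingers and shutter above 2 N), for 0.3 s.
At the end, for the whole second after the job is handed in: The lock knob stays past its detent (over 0.9 rad) and untouched by the fingers; the pointer is within 6 mm of the middle of the green mark along the reader's x, still (under 10 mm/s), and the fingers hold the shutter (contact over 2 N), no loose thing propping it (all of step 2 and value of joint lock_knob above 0.9 rad and velocity of joint shutter between -0.01 and 0.01 m/s and contact force between the fingers and lock_knob below 0.2 N and contact force between shutter and bottle below 0.2 N and contact force between shutter and jar below 0.2 N and contact force between shutter and vial_box below 0.2 N); the arm keeps its last pose, push and grip.
It fails at once if the bottle is moved more than 20 mm or tipped (distance of bottle from where it was at the start of the episode above 0.02 m or angle between bottle's own z axis and vertical above 0.3 rad).
It fails at once if the jar is moved more than 20 mm or tipped (distance of jar from where it was at the start of the episode above 0.02 m or angle between jar's own z axis and vertical above 0.3 rad).
It fails at once if the vial box is moved more than 20 mm or tipped (distance of vial_box from where it was at the start of the episode above 0.02 m or angle between vial_box's own z axis and vertical above 0.3 rad).
It also fails if it takes over 45 s, if anything falls off the work surface, if the arm or the gripper's body presses on something with over 40 N, if the wrist force passes 120 N, or if a joint passes its speed limit or range.

## Working session

There is one attempt and no reset: what is moved stays moved. The work goes in short steps, Python scripts to look and compute and a tool call to move; the robot and the scene stay as the last step left them, time stands still between calls to the robot, and variables do not carry over. Pictures are saved under pics/ and viewed, at most 10 in all, crops included, and the job is handed in when it is done.

Besides the shell and the picture viewer there is one more tool, called as name([rows], argument=value, ...), one row to a line, values as JSON. send_rows: Moves the arm, as the interface text tells. Its arguments: {"type":"object","properties":{"plan":{"type":"array","items":{"type":"array","items":{"type":"number"}}}},"required":["plan"]}

```bash
mkdir -p pics
cat > h.py <<'E'
import numpy as np, cv2
from rig import *
def ray(c,uv):
    K=np.array([[c['fx'],0,c['cx']],[0,c['fy'],c['cy']],[0,0,1]])
    p=cv2.undistortPoints(np.array(uv,float).reshape(-1,1,2),K,np.array(c['dist_coeffs'],float)).reshape(-1,2)
    d=np.c_[p,np.ones(len(p))]@np.array(c['rotation']).T
    return np.array(c['xyz']),d
def onplane(c,uv,z):
    o,d=ray(c,uv); return o+d*((z-o[2])/d[:,2])[:,None]
E
python3 - <<'E'
from h import *
s=read_state(); print({k:np.round(v,3).tolist() for k,v in s.items()}, finger_overhang)
for n in ["top","scene"]:
    im,d=capture(n); cv2.imwrite(f"pics/{n}0.png",im); np.save(n+"0.npy",d)
    c=calibration(n); print(n,{k:np.round(v,3).tolist() for k,v in c.items()})
E
```

```text
{'time_s': 0.0, 'joint_positions': [-84.081, 30.28, 82.158, -0.001, 67.688, -10.229], 'qvel': [0.15, 0.067, 0.015, -0.024, 0.005, 0.009], 'tau': [-0.0, -44.004, -17.659, 0.063, 0.058, -0.0], 'position': [0.174, -0.6, 0.236], 'tcp_rot': [[0.961, 0.278, -0.0], [0.278, -0.961, 0.002], [0.0, -0.002, -1.0]], 'force': [0.058, 0.963, -0.648], 'moment': [-0.019, 0.012, 0.006], 'grasp_force': 0.0, 'opening': 1.001} 0.014
top {'fx': 462.256, 'fy': 462.256, 'cx': 319.741, 'cy': 232.345, 'dist_coeffs': [0.035, 0.0, 0.0, 0.0, 0.0], 'xyz': [0.396, 0.051, 1.059], 'rotation': [[0.115, -0.971, 0.209], [-0.993, -0.111, 0.027], [-0.003, -0.21, -0.978]]}
scene {'fx': 592.917, 'fy': 592.917, 'cx': 319.529, 'cy': 234.34, 'dist_coeffs': [0.068, 0.0, 0.0, 0.0, 0.0], 'xyz': [1.273, -0.277, 0.971], 'rotation': [[0.455, 0.675, -0.581], [0.89, -0.356, 0.284], [-0.015, -0.647, -0.762]]}
```

View pics/top0.png

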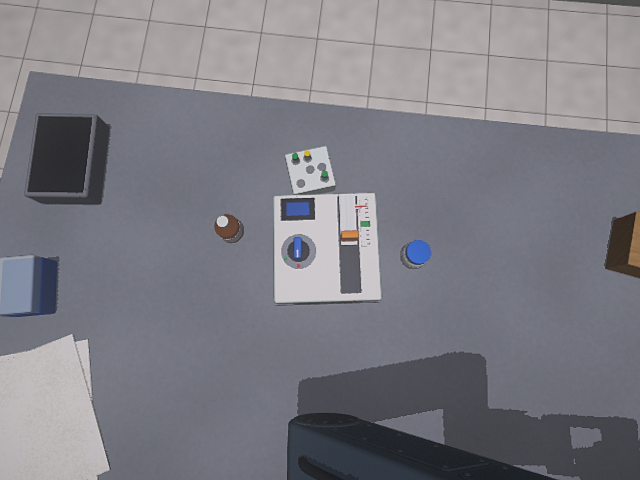

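View pics/scene0.png

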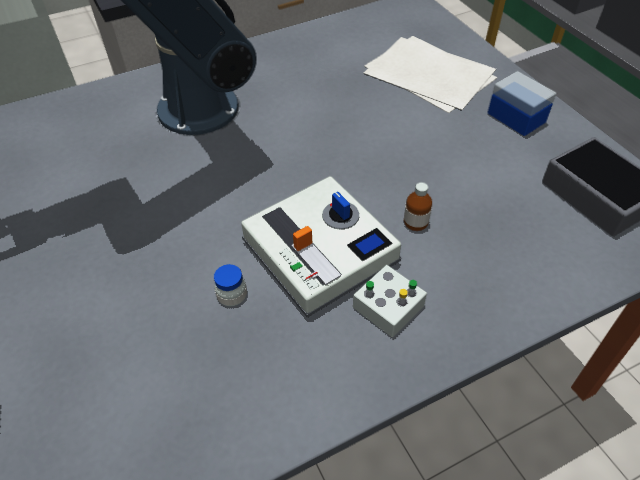

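The top view shows the reader with its centre near (327,248), the knob at (298,250), the handle at (349,237), the green mark at (365,224) and the pointer near (361,206). The bottle is left at (228,226), the jar right at (417,252), the vial box behind at (310,170).

Run:
```python
from h import *
im=cv2.imread("pics/top0.png"); c=calibration("top"); hsv=cv2.cvtColor(im,cv2.COLOR_BGR2HSV)
R=np.zeros((480,640),np.uint8); R[185:310,265:390]=255
def cen(lo,hi,z,box,big=True):
    m=cv2.inRange(hsv,lo,hi); k=np.zeros_like(m);x0,y0,x1,y1=box;k[y0:y1,x0:x1]=m[y0:y1,x0:x1]
    ys,xs=np.nonzero(k); p=onplane(c,[[xs.mean(),ys.mean()]],z)[0]; print(len(xs),xs.mean().round(1),ys.mean().round(1),p.round(4)); return k,p
print('knob');k,_=cen((100,150,60),(130,255,255),.12,(280,232,318,268))
ys,xs=np.nonzero(k); print(cv2.minAreaRect(np.c_[xs,ys].astype(np.float32)))
print('handle');cen((5,150,80),(20,255,255),.119,(335,225,365,250))
print('mark');cen((45,100,60),(80,255,255),.072,(355,215,375,235))
print('pointer');cen((0,120,80),(5,255,255),.078,(350,195,372,216))
w=cv2.inRange(hsv,(0,0,190),(180,40,255));w[:193]=0
cs=max(cv2.findContours(w&R,0,2)[0],key=cv2.contourArea); r=cv2.boxPoints(cv2.minAreaRect(cv2.convexHull(cs)));print(r, onplane(c,r,.07).round(4))
q=cv2.approxPolyDP(cv2.convexHull(cs),6,True).reshape(-1,2);P=onplane(c,q,.07);print(q.tolist(),P.round(4).tolist())
for i in range(len(P)):
    e=P[(i+1)%len(P)]-P[i]; print(np.linalg.norm(e).round(4),np.degrees(np.arctan2(e[1],e[0])).round(1))
for n,u,z in [('bottle',(223,222),.11),('jar',(418,250),.065)]: print(n,onplane(c,[u],z).round(3))
```

```text
knob
110 297.0 246.1 [0.5624 0.1206 0.12  ]
((297.0, 247.5), (19.0, 6.0), 90.0)
handle
112 349.5 234.0 [0.6004 0.0155 0.119 ]
mark
45 365.0 223.0 [ 0.639  -0.0175  0.072 ]
pointer
9 359.2 206.0 [ 0.6743 -0.0008  0.078 ]
[[272.28333 195.40825]
 [377.39423 192.67809]
 [380.14832 298.71045]
 [275.0374  301.4406 ]] [[ 0.6789  0.1933  0.07  ]
 [ 0.7117 -0.0384  0.07  ]
 [ 0.479  -0.0649  0.07  ]
 [ 0.4478  0.1557  0.07  ]]
[[373, 193], [380, 297], [276, 301], [275, 196]] [[0.7098, -0.0288, 0.07], [0.4825, -0.0643, 0.07], [0.4489, 0.1538, 0.07], [0.6782, 0.1871, 0.07]]
0.2301 -171.1
0.2206 98.8
0.2317 8.3
0.2183 -81.7
bottle [[0.598 0.283 0.11 ]]
jar [[ 0.594 -0.138  0.065]]
```

send_rows([
  [0,0,0,-0.01,-0.12],
  [0,0,0,-0.01,-0.12],
  [0,0,0,-0.01,-0.12],
  [0,0,0,-0.01,-0.12],
  [0,0,0,-0.01,-0.12],
  [0,0,0,-0.01,-0.12],
  [0,0,0,-0.01,-0.12],
  [0,0,0,-0.01,-0.12],
  [0,0,0,-0.01,-0.12],
  [0,0,0,-0.01,-0.12],
  [0,0,0,0,-0.12],
  [0,0,0,0,-0.12],
])

```text
time_s: 1.1
position: [0.1739, -0.6004, 0.3369]
tcp_rot: [[-0.156, 0.988, 0.0], [0.988, 0.156, -0.001], [-0.001, -0.0, -1.0]]
force: [-0.5, 0.8, -0.5]
opening: 0.998
grasp_force: 0.0
```

send_rows([
  [0,0.03,0.0247,0,0],
  [0,0.03,0.0247,0,0],
  [0,0.03,0.0247,0,0],
  [0,0.03,0.0247,0,0],
  [0,0.03,0.0247,0,0],
  [0,0.03,0.0247,0,0],
  [0,0.03,0.0247,0,0],
  [0,0.03,0.0247,0,0],
  [0,0.03,0.0247,0,0],
  [0,0.03,0.0247,0,0],
  [0,0.03,0.0247,0,0],
  [0,0.03,0.0247,0,0],
  [0,0.03,0.0247,0,0],
  [0,0.03,0.0247,0,0],
  [0,0.03,0.0247,0,0],
  [0,0.03,0.0247,0,0],
  [0,0.03,0.0247,0,0],
  [0,0.03,0.0247,0,0],
  [0,0.03,0.0247,0,0],
  [0,0,0,0,0],
])

```text
time_s: 2.77
position: [0.5545, 0.0395, 0.3361]
tcp_rot: [[-0.156, 0.988, 0.002], [0.988, 0.156, 0.003], [0.003, 0.003, -1.0]]
force: [0.0, -0.5, -0.8]
opening: 0.998
grasp_force: 0.0
```

Run:
```python
from h import *
c=calibration("wrist");s=read_state(); im,d=capture("wrist"); cv2.imwrite("pics/w1.png",im)
import pickle; pickle.dump(c,open("w1.pkl","wb"))
print(np.round(s['position'],4),np.round(s['joint_positions'],1),np.round(s['tcp_rot'],3).tolist(),s['time_s'],s['force'])
print({k:np.round(v,3).tolist() for k,v in c.items()})
```

```text
[0.5545 0.0395 0.3361] [ -7.6  18.9  84.7   0.2  76.3 -16.6] [[-0.156, 0.988, 0.002], [0.988, 0.156, 0.003], [0.003, 0.003, -1.0]] 2.7667 [ 0.00611859 -0.53922712 -0.82843981]
{'fx': 341.586, 'fy': 341.586, 'cx': 316.773, 'cy': 241.029, 'dist_coeffs': [0.013, 0.0, 0.0, 0.0, 0.0], 'xyz': [0.544, 0.11, 0.484], 'rotation': [[0.987, 0.152, 0.045], [0.158, -0.952, -0.262], [0.003, 0.266, -0.964]]}
```

View pics/w1.png

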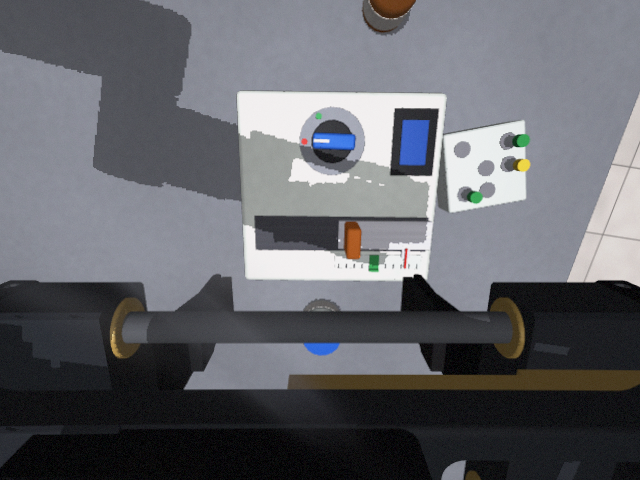

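The wrist view shows the knob bar at (333,142) with its white line end at (318,142) by the red dot (304,141), the handle at (353,240), the mark at (374,262) and the pointer at (406,258).

Run:
```python
from h import *
import pickle
im=cv2.imread("pics/w1.png"); c=pickle.load(open("w1.pkl","rb")); hsv=cv2.cvtColor(im,cv2.COLOR_BGR2HSV)
def msk(lo,hi,box):
    m=cv2.inRange(hsv,lo,hi); k=np.zeros_like(m);x0,y0,x1,y1=box;k[y0:y1,x0:x1]=m[y0:y1,x0:x1]; return k
def show(n,k,z):
    ys,xs=np.nonzero(k); P=onplane(c,np.c_[xs,ys],z)[:,:2]; m=P.mean(0)
    r=cv2.minAreaRect((P*1000).astype(np.float32)); print(n,len(xs),xs.mean().round(1),ys.mean().round(1),m.round(4),'rect',np.round(r[0],1),np.round(r[1],1),r[2]); return P
show('knob',msk((100,150,40),(130,255,255),(305,120,362,165)),.12)
show('dotred',msk((0,120,80),(8,255,255),(296,130,312,150)),.07)
show('dotgreen',msk((45,100,60),(80,255,255),(310,108,326,124)),.07)
show('handle top guess',msk((5,150,60),(20,255,255),(340,215,366,262)),.119)
show('mark',msk((45,100,40),(80,255,255),(362,250,385,275)),.072)
P=show('pointer',msk((0,100,80),(8,255,255),(398,240,416,275)),.078)
w=cv2.inRange(hsv,(0,0,200),(180,40,255)); ys,xs=np.nonzero(w[85:285,230:450]); 
# left and top deck edges by subrange
g=hsv[:,:,1].astype(int)
for nm,pts in [('edge near (x=-120)',[(238,92),(246,279)]),('left edge',[(238,92),(446,94)]),('right edge',[(246,279),(428,279)])]:
    P=onplane(c,pts,.07); e=P[1]-P[0]; print(nm,P.round(4).tolist(),np.linalg.norm(e).round(4),np.degrees(np.arctan2(e[1],e[0])).round(2))
cv2.imwrite("pics/w1z.png",cv2.resize(im[85:285,230:450],None,fx=3.6,fy=3,interpolation=2))
```

```text
knob 596 335.0 140.9 [0.5621 0.1189] rect [560.7 118.6] [42.1 15.7] 9.07506275177002
dotred 22 304.1 141.1 [0.5292 0.1143] rect [529.1 114.4] [4.7 4.5] 9.118033409118652
dotgreen 26 318.2 115.7 [0.5409 0.1443] rect [540.7 144.5] [4.6 5.4] 9.113116264343262
handle top guess 543 352.3 240.0 [0.5993 0.0182] rect [599.6  18. ] [16.8 41.7] 10.362564086914062
mark 135 373.5 262.7 [ 0.6387 -0.0188] rect [638.6 -18.6] [10.7 20.6] 6.380443572998047
pointer 34 405.1 258.6 [ 0.6751 -0.0053] rect [675.   -4.7] [ 2.3 23.7] 8.038711547851562
edge near (x=-120) [[0.4484, 0.1546, 0.07], [0.4803, -0.0673, 0.07]] 0.2241 -81.81
left edge [[0.4484, 0.1546, 0.07], [0.6789, 0.1893, 0.07]] 0.2331 8.57
right edge [[0.4803, -0.0673, 0.07], [0.7134, -0.0301, 0.07]] 0.236 9.05
```

View pics/w1z.png

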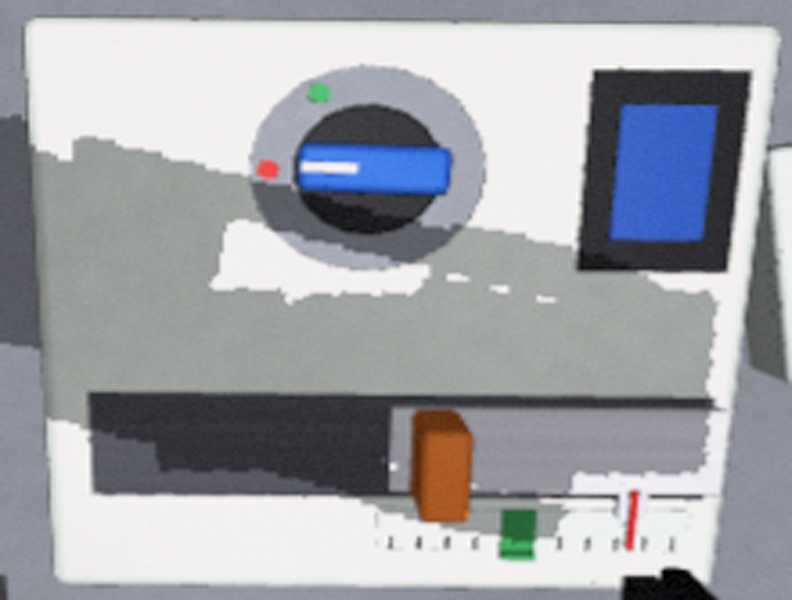

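send_rows([
  [0,0,0,0,-0.12],
  [0,0,0,0,-0.12],
  [0,0,0,0,-0.12],
  [0,0,0,0,-0.12],
  [0,0,0,0,-0.12],
  [0,0,0,0,-0.12],
  [0,0,0,0,-0.12],
  [0,0,0,0,-0.12],
  [0,0,0,0,-0.12],
  [0,0,0,0,-0.12],
  [0,0,0,0,-0.12],
  [0,0,0,0,-0.12],
  [0,0,0,0,-0.12],
  [0,-0.006,0.0257,0.02,0],
  [0,-0.006,0.0257,0.03,0],
  [0,-0.006,0.0257,0.03,0],
  [0,0,0,0.03,0],
  [0,0,0,0.026,0],
  [0,0,0,0,0],
  [0,0,0,0,0],
])

```text
time_s: 4.48
position: [0.5578, 0.1117, 0.1994]
tcp_rot: [[-0.99, -0.139, -0.004], [-0.139, 0.99, -0.0], [0.004, 0.0, -1.0]]
force: [0.4, -0.3, 0.3]
opening: 1.0
grasp_force: 0.0
```

Run:
```python
from h import *
c=calibration("wrist");s=read_state(); im,d=capture("wrist"); cv2.imwrite("pics/w2.png",im)
import pickle; pickle.dump(c,open("w2.pkl","wb"))
print(np.round(s['position'],4),np.round(s['joint_positions'],1),np.round(s['tcp_rot'],3).tolist())
hsv=cv2.cvtColor(im,cv2.COLOR_BGR2HSV)
m=cv2.inRange(hsv,(100,150,40),(130,255,255))
for q in cv2.findContours(m,0,1)[0]:
    if cv2.contourArea(q)>150:
        P=onplane(c,q.reshape(-1,2),.12)[:,:2]*1000; r=cv2.minAreaRect(P.astype(np.float32)); print(q.reshape(-1,2).mean(0),np.round(r[0],1),np.round(r[1],1),round(r[2],1))
```

```text
[0.5578 0.1117 0.1994] [  0.1  28.7  92.3  -0.   59.3 -97.9] [[-0.99, -0.139, -0.004], [-0.139, 0.99, -0.0], [0.004, 0.0, -1.0]]
[326.2406015  349.56390977] [632.1 128.3] [12.  41.7] 8.1
[327.72891566 252.5       ] [556.2 118.1] [49.2 16.5] 6.6
[ 28.53333333 228.42222222] [569.9 -84.9] [39.2 45.1] 84.4
```

View pics/w2.png

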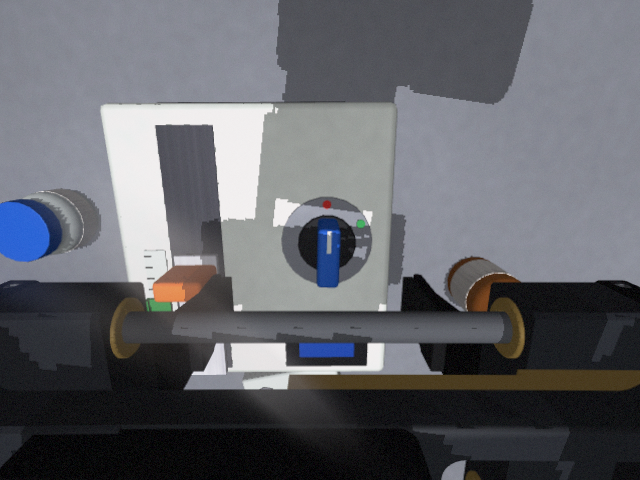

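The wrist view shows the knob bar at (328,253), nearly midway between the fingers (about 317), parallel to them; the handle at (190,285) is clear of the left finger.

send_rows([
  [0,-0.003,0.006,0,0],
  [0,0,0,0.03,0],
  [0,0,0,0.03,0],
  [0,0,0,0.02,0],
  [0,0,0,0,0],
  [0,0,0,0,0],
])

```text
time_s: 5.03
position: [0.562, 0.119, 0.1215]
tcp_rot: [[-0.99, -0.139, 0.001], [-0.139, 0.99, 0.0], [-0.001, -0.0, -1.0]]
force: [0.0, -0.8, -0.4]
opening: 1.0
grasp_force: 0.0
```

send_rows([
  [0,-0.001,0,0.02,0],
  [0,0,0,0,0],
  [255,0,0,0,0],
  [255,0,0,0,0],
  [255,0,0,0,0],
  [255,0,0,0,0],
  [255,0,0,0,0],
  [255,0,0,0,0],
  [255,0,0,0,0],
  [255,0,0,0,0],
  [255,0,0,0,0],
  [255,0,0,0,0],
])

```text
time_s: 6.03
position: [0.5622, 0.1191, 0.1005]
tcp_rot: [[-0.99, -0.14, -0.0], [-0.14, 0.99, 0.0], [0.0, 0.0, -1.0]]
force: [-0.7, -0.3, 1.2]
opening: 0.327
grasp_force: 0.0
```

send_rows([
  [255,0,0,0,0],
  [255,0,0,0,0],
  [255,0,0,0,0],
  [255,0,0,0,0],
  [255,0,0,0,0],
  [255,0,0,0,0],
])

```text
time_s: 6.53
position: [0.5618, 0.1203, 0.1005]
tcp_rot: [[-0.99, -0.139, -0.001], [-0.139, 0.99, 0.002], [0.0, 0.002, -1.0]]
force: [-0.5, 5.3, 0.1]
opening: 0.181
grasp_force: 30.0
```

send_rows([
  [255,0,0.001,0,0],
  [255,0,0,0,0.1],
  [255,0,0,0,0.1],
  [255,0,0,0,0.1],
  [255,0,0,0,0.1],
  [255,0,0,0,0.1],
  [255,0,0,0,0.1],
  [255,0,0,0,0.1],
  [255,0,0,0,0.1],
  [255,0,0,0,0.1],
  [255,0,0,0,0.1],
  [255,0,0,0,0.06],
  [255,0,0,0,0],
  [255,0,0,0,0],
])

```text
time_s: 7.7
position: [0.5612, 0.1188, 0.1005]
tcp_rot: [[-0.608, 0.794, -0.002], [0.794, 0.608, -0.002], [-0.0, -0.003, -1.0]]
force: [-3.0, -5.9, 2.6]
opening: 0.183
grasp_force: 30.0
```

Run:
```python
from h import *
s=read_state();print(s['moment'],s['joint_positions'])
```

```text
[-0.81730541  0.36738644 -0.03880511] [  0.86465604  37.17131118  95.88495232  -0.1783809   47.07286182
 -36.4646122 ]
```

send_rows([
  [0,0,0,0,0],
  [0,0,0,0,0],
  [0,0,0,0,0],
  [0,0,0,0,0],
  [0,0,0,0,0],
  [0,0,0,0,0],
  [0,0,0,0,0],
  [0,0,0,0,0],
  [0,0,0,-0.02,0],
  [0,0,0,-0.03,0],
  [0,0,0,-0.03,0],
  [0,0,0,-0.03,0],
  [0,0,0,0,0.12],
  [0,0,0,0,0.12],
  [0,0,0,0,0.12],
  [0,0,0,0,0.12],
  [0,0,0,0,0],
  [0,0,0,0,0],
])

```text
time_s: 9.2
position: [0.562, 0.1201, 0.2105]
tcp_rot: [[-0.173, 0.985, -0.0], [0.985, 0.173, -0.0], [0.0, -0.0, -1.0]]
force: [-0.6, -0.1, -0.7]
opening: 0.999
grasp_force: 0.0
```

Run:
```python
from h import *
c=calibration("wrist");s=read_state(); im,d=capture("wrist"); cv2.imwrite("pics/w3.png",im)
im2,_=capture("scene"); cv2.imwrite("pics/s3.png",cv2.resize(im2[160:340,200:440],None,fx=3.2,fy=3.2))
print(np.round(s['position'],4),np.round(s['joint_positions'],1),np.round(s['tcp_rot'],3).tolist())
```

```text
[0.562  0.1201 0.2105] [ 0.9 28.2 91.  -0.  60.8 -9. ] [[-0.173, 0.985, -0.0], [0.985, 0.173, -0.0], [0.0, -0.0, -1.0]]
```

View pics/w3.png

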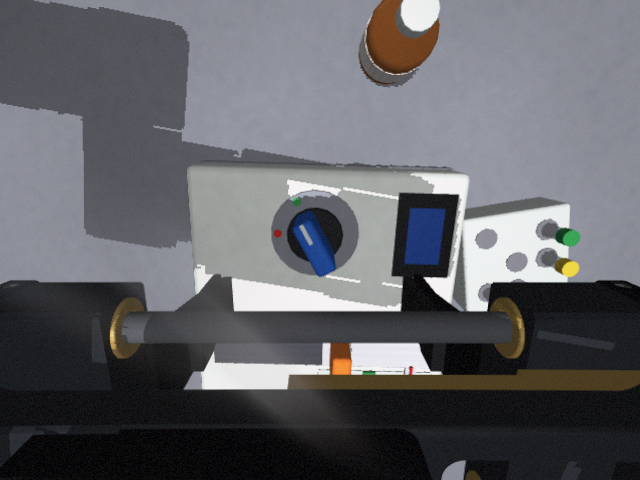

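The white line now points to the green dot (296,202): the knob is unlocked. Next, the handle at (341,360).

send_rows([
  [0,0,0,0,0.024],
  [0,-0.028,0.006,0,0],
  [0,-0.028,0.006,0,0],
  [0,-0.028,0.006,0,0],
  [0,-0.026,0.006,0,0],
  [0,0,0,0,0],
  [0,0,0,0.025,0],
  [0,0,0,0.025,0],
  [0,0,0,0,0],
  [0,0,0,0,0],
])

```text
time_s: 10.13
position: [0.6007, 0.0153, 0.1594]
tcp_rot: [[-0.147, 0.989, -0.004], [0.989, 0.147, 0.001], [0.001, -0.004, -1.0]]
force: [-0.2, -0.0, 0.9]
opening: 0.999
grasp_force: 0.0
```

Run:
```python
from h import *
c=calibration("top");s=read_state(); im,d=capture("scene")
cv2.imwrite("pics/s4.png",cv2.resize(im[140:340,180:440],None,fx=3,fy=3))
print(np.round(s['position'],4),np.round(s['tcp_rot'],3).tolist())
```

```text
[0.6007 0.0153 0.1594] [[-0.147, 0.989, -0.004], [0.989, 0.147, 0.001], [0.001, -0.004, -1.0]]
```

View pics/s4.png

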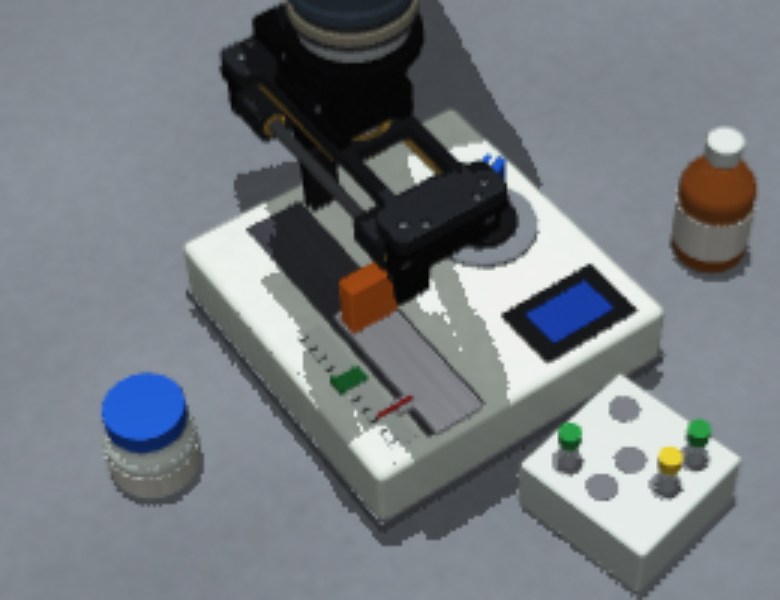

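The scene crop shows the open fingers straddling above the handle (368,297), with the mark (348,379) and the pointer (393,407) both visible to this camera.

send_rows([
  [0,0,0,0.02,0],
  [0,0,0,0.02,0],
  [0,0,0,0.02,0],
  [0,0,0,0,0],
  [255,0,0,0,0],
  [255,0,0,0,0],
  [255,0,0,0,0],
  [255,0,0,0,0],
  [255,0,0,0,0],
  [255,0,0,0,0],
  [255,0,0,0,0],
  [255,0,0,0,0],
  [255,0,0,0,0],
  [255,0,0,0,0],
  [255,0,0,0,0],
  [255,0,0,0,0],
  [255,0,0,0,0],
  [255,0,0,0,0],
  [255,0,0,0,0],
])

```text
time_s: 11.77
position: [0.6007, 0.0147, 0.1004]
tcp_rot: [[-0.147, 0.989, -0.003], [0.989, 0.147, -0.0], [0.0, -0.003, -1.0]]
force: [-3.6, -1.3, 3.2]
opening: 0.183
grasp_force: 30.0
```

```bash
cat > pm.py <<'E'
from h import *
c=calibration("scene"); im,d=capture("scene"); cv2.imwrite("pics/pm.png",im)
hsv=cv2.cvtColor(im,cv2.COLOR_BGR2HSV); e=np.radians(8.8); ex=np.array([np.cos(e),np.sin(e)]); ey=np.array([-ex[1],ex[0]])
for n,lo,hi,z in [('mark',(45,100,40),(80,255,255),.072),('ptr',(0,120,60),(4,255,255),.078)]:
    m=cv2.inRange(hsv,lo,hi); k=np.zeros_like(m); k[240:300,260:345]=m[240:300,260:345]
    ys,xs=np.nonzero(k); P=onplane(c,np.c_[xs,ys],z)[:,:2]; X=P@ex; Y=P@ey
    print(n,len(xs),xs.mean().round(1),ys.mean().round(1),'x mean/min/max',X.mean().round(4),X.min().round(4),X.max().round(4),'y',Y.mean().round(4),Y.min().round(4),Y.max().round(4))
E
python3 pm.py
```

```text
mark 57 295.5 266.2 x mean/min/max 0.6267 0.6179 0.6329 y -0.1159 -0.1254 -0.1048
ptr 16 310.3 275.4 x mean/min/max 0.6648 0.6629 0.6666 y -0.1082 -0.1181 -0.095
```

send_rows([
  [255,0,-0.004,0,0],
  [255,0,-0.004,0,0],
  [255,0,-0.004,0,0],
  [255,0,-0.004,0,0],
  [255,0,-0.004,0,0],
  [255,0,-0.004,0,0],
  [255,0,-0.004,0,0],
  [255,0,-0.004,0,0],
  [255,0,-0.003,0,0],
  [255,0,-0.003,0,0],
  [255,0,0,0,0],
  [255,0,0,0,0],
  [255,0,0,0,0],
])

```text
time_s: 12.9
position: [0.5666, 0.0097, 0.1004]
tcp_rot: [[-0.146, 0.989, 0.005], [0.989, 0.146, 0.001], [-0.0, 0.005, -1.0]]
force: [7.0, 3.5, -7.9]
opening: 0.182
grasp_force: 30.0
```

```bash
python3 pm.py
python3 - <<'E'
import cv2
im=cv2.imread("pics/pm.png"); cv2.imwrite("pics/pmz.png",cv2.resize(im[215:315,240:370],None,fx=6,fy=6))
E
```

```text
mark 41 294.5 266.5 x mean/min/max 0.626 0.6179 0.6324 y -0.1179 -0.1252 -0.1062
ptr 15 301.1 262.9 x mean/min/max 0.6303 0.6287 0.6318 y -0.1053 -0.1172 -0.0938
```

View pics/pmz.png

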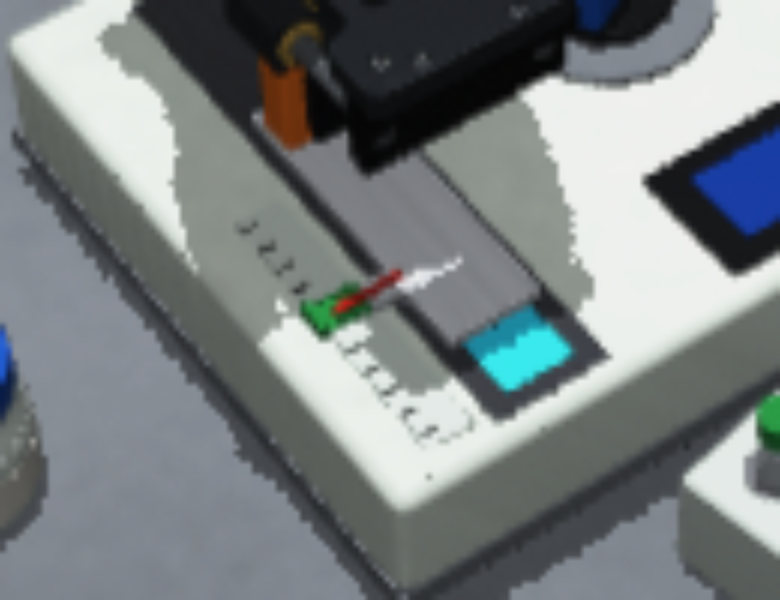

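The pointer (368,290 in the crop) lies on the mark but about 3.7 mm short of its middle; pull a little further.

send_rows([
  [255,0,-0.002,0,0],
  [255,0,-0.002,0,0],
  [255,0,0,0,0],
  [255,0,0,0,0],
  [255,0,0,0,0],
  [255,0,0,0,0],
  [255,0,0,0,0],
  [255,0,0,0,0],
  [255,0,0,0,0],
])

```text
time_s: 13.7
position: [0.5629, 0.0091, 0.1004]
tcp_rot: [[-0.146, 0.989, 0.006], [0.989, 0.146, 0.001], [-0.0, 0.006, -1.0]]
force: [7.8, 3.3, -7.7]
opening: 0.181
grasp_force: 30.0
```

```bash
python3 pm.py; python3 pm.py
```

```text
mark 44 295.1 266.7 x mean/min/max 0.627 0.6179 0.6324 y -0.1172 -0.1252 -0.106
ptr 15 299.5 262.0 x mean/min/max 0.6267 0.6247 0.6279 y -0.1065 -0.1189 -0.0939
mark 43 295.2 266.7 x mean/min/max 0.6271 0.6179 0.6324 y -0.117 -0.125 -0.106
ptr 15 299.5 262.0 x mean/min/max 0.6267 0.6247 0.6279 y -0.1065 -0.1189 -0.0939
```

```bash
python3 -c "
from rig import *
print(hand_in())"
```

```text
the job is handed in; nothing more can be done
None
```

I turned the knob past its detent and let it go, then pulled the shutter out until the pointer stood within about 1 mm of the green mark's middle. I handed the job in with the fingers still gripping the handle there; `hand_in` returned no verdict.

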